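# Lock the ferrule carrier with its retaining clip

## Robot

A 6-joint arm with a two-finger parallel gripper is mounted at the origin on the work surface. World frame = base frame: x ahead of the robot, y to its left, z up, the work surface at z = 0. Lengths are in m, angles in rad, forces in N, time in s.
With the tool pointing down it reaches from about 0.35 to 0.95 m from the base axis. Payload 17.4 kg.
Tool frame: the origin (TCP) lies midway between the tips of the shut fingers; the grasp point (between the pads) lies 19 mm behind it; z points along the fingers, y is the line along which they close (so a half turn about z gives the same grasp; the last joint's range is limited). The gripper opens to 93 mm and grips with 3 to 60 N. Pads are 15 mm wide; open, the fingers measure 128 mm over their backs; the gripper's body (75 mm by 188 mm) begins 65 mm behind the grasp point.
Start: joints at [1.145, 0.116, 1.442, -0, 1.584, -0.038], TCP at [0.255, 0.625, 0.219] pointing down, gripper open.
Joint ranges: [-2.83, 2.83], [-0.83, 2.19], [0.07, 2.5], [-1.14, 4.28], [0.01, 3], [-2.97, 2.97]. Speed limits (rad/s): [1.89, 1.89, 2.22, 3.14, 3.14, 3.14].

## Interface

Orientations are given as a 3x3 rotation matrix whose columns are the frame's x, y, z axes.
In Python, from rig import arm gives the robot as it stands.
- The arm moves only by the tool send_rows, never from a script. Its argument "motion" is a list of rows, each a list of 3 entries, a list of its own where there are three numbers: the shift along the tool's x, y, z in units of 30 mm (1.0 is 30 mm), then the turn about the tool's z in units of 6 degrees (1.0 is 6 degrees), then the finger opening in mm, from 0 to 93. In form: [[[x, y, z], turn, gripper], ...]. A call has 1 to 10 rows; each row is the pose to reach, as a shift and turn from the pose commanded when the call began, along the tool's axes at that moment; what a row does not reach only later rows make up. A row lasts 1/10 s, in which the tool goes at most 50 mm and 8.59 degrees, less where a joint would pass 70% of its speed; a pose out of reach is approached as far as the arm can. A call with a gripper value outside its range is refused whole. The fingers move at their own pace and stop on an object; "newtons" is the grip in N (left out, the last holds). Time passes only in rows, so rows that repeat a pose let the fingers close. It gives the time, the measured TCP pose, the force, the opening and the grip force at its end, in the units of the state.
- arm.get_obs(): the state, without advancing time (a new reading comes with each control period).
- arm.capture(name): name is "scene" or "top" or "wrist"; returns the picture (480x640x3 uint8, red, green, blue); there is no depth.
- arm.get_calibration(name): a dict with "intrinsics" (3x3 intrinsics, pixels), "extrinsics" (4x4, takes a point from world to camera coordinates). Camera axes: x right, y up, looking along -z (the intrinsics and any distortion apply to the point x, -y, -z); pixel columns grow to the right and rows downward; lengths in m; the calibration is good to about 2 mm. The wrist camera is an equidistant fisheye: a pixel r from the principal point sees the ray r / f radians off the axis. A picture is of the moment at which its call begins: read the wrist's pose just before it. get_calibration takes no time and is no camera call; for the wrist camera it gives the pose at the moment of the call.
- arm.close_job(): hands the job in; it is judged then, once.
Trained networks look in the newest picture that a camera, given by its name, has taken for a name from the list of things; names that differ only in an ending like _2 or _b are one class to them, and where a whole thing is asked for, a point or a joint stands for the part that bears it (a point fixed in the world has none). Each returns a list of dicts, best first, with "confidence" (0 to 1); they miss things now and then, are a little off and sometimes report something else, mostly with a low value. They report only what shows in the picture. A call takes as long as a camera call. They do not tell look-alikes from the thing itself.
- arm.find_in(camera, target): "at" ([x, y, z] in m, in world coordinates, good to about 4 mm: the middle of the surface that is visible of it).
- arm.landmark_of(camera, target): "at" ([x, y, z] in m, in world coordinates, good to about 4 mm: a listed point, or the origin of a listed thing).
The state is a dict: "t": time; "joint_positions": joint angles; "qvel": joint speeds; "joint_torque": joint torques, N m; "position": TCP position; "tool_rot": TCP orientation; "force": force on the tool from outside, world axes, zero at the start; "moment": the same for the moment, N m; "finger_gap": finger opening in m; "grip_force": force on a finger pad.
Only numpy, scipy, OpenCV 4.12 (cv2) and the standard library are available. Lean on these libraries where they do the work, as an engineer would, in place of code of your own. Each camera call takes 0.05 s, during which the arm holds its last target. There are 200 camera calls.

## Task

Take the small clip with the red grip tab from the wooden board and push it sideways into the groove round the spindle of the ferrule carrier until it snaps fully home, then let go of it. Feel your way: the spindle must not be forced, neither by pressing down nor by pushing on once the clip is home. Leave the larger blue clip, the brush, the bottle and the jar where they are.

Things in the scene. Friction and masses are not known exactly. Their poses are not given: they have to be found in the camera images.
- clip_tab (a point): Centre of the small clip's grip tab: a red block 20 mm long (x), 14 mm wide (y), 30 mm tall (z), upright on the back of the 4 mm thick steel clip; the centre is 19 mm above the clip's underside. The clip (some 54 g) lies flat on the board, tab up. x points from the tab to the open mouth: the way it is pushed on. Grip it across y. The plate under the tab is 18 mm wide, the jaws ahead 29 mm.
- clip_seat (a point): Centre of the small clip's seat: 28 mm ahead (x) of the tab's centre, 2 mm above the clip's underside; same axes. Two sprung jaws reach 16 mm ahead of it; their flared mouth, 22 mm wide, narrows to 11 mm. The jaws spread over the 16 mm core and snap shut beyond it: a push of 3 to 10 N over some 13 mm, easing as they snap over. Once home, the bridge meets the core and resistance turns hard.
- axis (a point): Point on the axis of the ferrule carrier's upright spindle, in the top face of its wooden disc (56 mm above the bench); z up. On it stands an aluminium hub 90 mm across with a flat top, on which the clip can be laid and slid. The hub and spindle are shimmed as one: the hub's top is 28 to 53 mm above this point, different each time and not measured, and must be found by touch or sight.
- carrier: Ferrule carrier: fixed wooden disc, 180 mm across, on a grey base, brass ferrules round its rim (tops 16 mm above the disc); origin on the spindle's axis at bench level. The spindle's groove begins at the hub's top and is 6 mm high, its core 16 mm across; above it sits the spindle's head, 24 mm across and 11 mm high. Clips enter from any side. More than 35 N on it, any direction, counts as forcing.
- clip_l (a joint): Opening of the small clip's left jaw (its +y side), rad: 0 sprung shut, about 0.12 when spread over the groove's core, 0.26 at most. It is shut again when the clip is home.
- clip_r (a joint): The same for the right jaw (-y side).
- board: Fixed wooden parts board, 140 mm (x) by 250 mm (y), 12 mm thick, with both clips on it; origin at the centre of its underside, on the bench.
- big_clip_seat (a point): Centre of the seat of the larger clip, dark steel with a blue tab, which also lies on the board: 38 mm wide, its tab centre 32 mm behind this point along its x. It does not fit this spindle; leave it alone.
- brush_mid (a point): A black brush head standing on its brass ferrule, 38 mm across, 68 mm tall; the point is half-way up. Leave it alone.
- glue_mid (a point): A white bottle with an orange cap, 56 mm across, 130 mm tall; the point is half-way up. Leave it alone.
- jar_mid (a point): An amber jar, 64 mm across, 70 mm tall; the point is half-way up. Leave it alone.
There are look-alikes about, which are no part of the job. Leave any green or turquoise look-alike of the part that bears clip_tab alone.

How it is judged:
On the way, in this order (a step that is already met when the one before it is completed fails the run):
1. the small clip has been lifted clear of the board (z of clip_seat in the frame of board above 0.045 m), for 0.1 s.
2. the small clip's jaws are being sprung apart over the groove's core (horizontal distance between clip_seat and axis below 0.01 m and value of joint any of clip_l, clip_r above 0.06 rad).
3. the small clip is snapped home in the spindle's groove (horizontal distance between clip_seat and axis below 0.0025 m and z of clip_seat in the frame of axis between 0.0285 and 0.0585 m and angle between clip_seat's own z axis and vertical below 0.1 rad and value of joint each of clip_l, clip_r below 0.06 rad), for 0.2 s.
At the end, for the whole second after the job is handed in: The small clip sits in the spindle's groove, released and at rest: its seat centre within 2.5 mm of the spindle's axis, below the spindle's head (28.5 to 58.5 mm above the disc), flat within 0.1 rad, and both jaws have sprung shut (below 0.06 rad) (all of step 3); the robot touches nothing.
It fails at once if the carrier or its spindle is forced (more than 35 N on it) (contact force between anything else and carrier above 35 N).
It fails at once if the large clip is moved by more than 15 mm (distance of big_clip_seat from where it was at the start of the episode above 0.015 m).
It fails at once if the brush, bottle or jar is moved by more than 15 mm (distance of any of brush_mid, glue_mid, jar_mid from where it was at the start of the episode above 0.015 m).
It also fails if it takes over 48 s, if anything falls off the work surface, if the arm or the gripper's body presses on something with over 40 N, if the wrist force passes 120 N, or if a joint passes its speed limit or range.

## Working session

There is one attempt and no reset: what is moved stays moved. The work goes in short steps, Python scripts to look and compute and a tool call to move; the robot and the scene stay as the last step left them, time stands still between calls to the robot, and variables do not carry over. Pictures are saved under pics/ and viewed, at most 10 in all, crops included, and the job is handed in when it is done.

Besides the shell and the picture viewer there is one more tool, called as name(argument=value, ...), one argument or row to a line, values as JSON. send_rows: Moves the arm, as the interface text tells. Its arguments: {"type":"object","properties":{"motion":{"type":"array","items":{"type":"array"}},"newtons":{"type":"number"}},"required":["motion"]}

```bash
mkdir -p pics
cat > h.py <<'E'
import numpy as np, cv2
from rig import arm
def snap(c,n):
    p=arm.capture(c); cv2.imwrite(f'pics/{n}.png',p[:,:,::-1]); return p
E
python3 - <<'E'
from h import *
for c in ('top','scene'):
    snap(c,c+'0')
    for t in ('clip_tab','clip_seat','axis','big_clip_seat','brush_mid','glue_mid','jar_mid','board'):
        print(c,t,[(np.round(d['at'],3).tolist(),round(d['confidence'],2)) for d in arm.landmark_of(c,t)][:4])
o=arm.get_obs();print(o['t'],o['position'],o['tool_rot'],o['force'])
for c in ('top','scene'): print(arm.get_calibration(c))
E
```

```text
top clip_tab [([0.503, 0.232, 0.034], 0.69), ([0.48, 0.399, 0.02], 0.65), ([0.698, 0.265, 0.02], 0.62)]
top clip_seat [([0.457, 0.384, 0.003], 0.65), ([0.717, 0.247, 0.002], 0.57), ([0.534, 0.235, 0.013], 0.47)]
top axis [([0.505, -0.183, 0.057], 0.9)]
top big_clip_seat [([0.561, 0.113, 0.012], 0.57)]
top brush_mid [([0.701, 0.026, 0.033], 0.66), ([0.508, 0.232, 0.031], 0.39)]
top glue_mid [([0.611, -0.401, 0.066], 0.67)]
top jar_mid [([0.599, 0.378, 0.04], 0.86)]
top board [([0.55, 0.178, -0.001], 0.97), ([0.53, 0.237, 0.013], 0.41)]
scene clip_tab [([0.485, 0.401, 0.017], 0.76), ([0.698, 0.262, 0.016], 0.64), ([0.504, 0.238, 0.029], 0.58)]
scene clip_seat [([0.455, 0.387, 0.004], 0.7), ([0.72, 0.245, -0.0], 0.65), ([0.536, 0.239, 0.012], 0.51)]
scene axis [([0.499, -0.177, 0.054], 0.79)]
scene big_clip_seat [([0.56, 0.116, 0.014], 0.81), ([0.546, 0.178, 0.002], 0.18)]
scene brush_mid [([0.7, 0.031, 0.037], 0.62)]
scene glue_mid [([0.617, -0.406, 0.063], 0.75), ([0.562, 0.115, 0.013], 0.58), ([0.502, -0.185, -0.002], 0.55)]
scene jar_mid [([0.599, 0.381, 0.037], 0.59)]
scene board [
[... 544 characters left out ...]
5153891e-04],
       [ 9.82205642e-01, -1.48929294e-02,  1.87217194e-01,
        -5.73279300e-01],
       [-1.87042221e-01,  1.23949404e-02,  9.82273675e-01,
        -1.31293556e+00],
       [ 0.00000000e+00,  0.00000000e+00,  0.00000000e+00,
         1.00000000e+00]])}
{'intrinsics': array([[467.96875145,   0.        , 319.83080168],
       [  0.        , 467.96875145, 239.33429954],
       [  0.        ,   0.        ,   1.        ]]), 'extrinsics': array([[-0.64671633,  0.76267351, -0.00933328,  0.35750799],
       [-0.661709  , -0.55493264,  0.50417355,  0.35654886],
       [ 0.37934047,  0.33223318,  0.86355192, -1.32130862],
       [ 0.        ,  0.        ,  0.        ,  1.        ]])}
```

```bash
python3 -c "
import cv2,numpy as np
a=cv2.imread('pics/top0.png');print(a.shape)"
```

```text
(480, 640, 3)
```

View pics/top0.png

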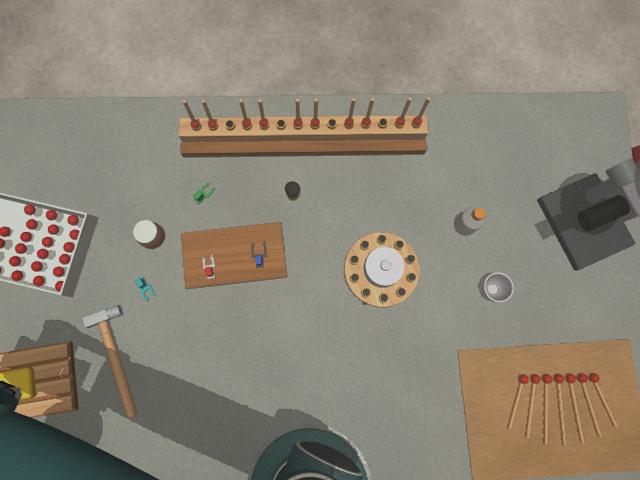

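View pics/scene0.png

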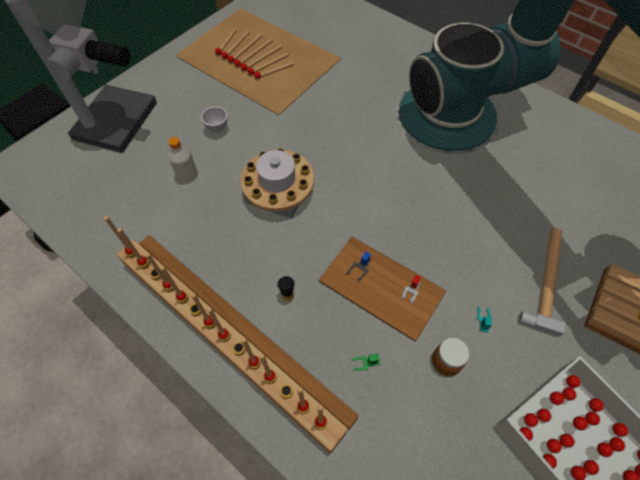

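Candidates: red tab on the board at top (208,270), blue on the board (258,260), green (204,192), turquoise (145,288). The red one on the board fits the description. I'll confirm it in a crop and measure its position.

```bash
cat >> h.py <<'E'
def ray(c,uv):
    k=arm.get_calibration(c);K=k['intrinsics'];E=k['extrinsics']
    d=np.linalg.inv(K)@[uv[0],uv[1],1]; d=np.array([d[0],-d[1],-d[2]])
    R=E[:3,:3]; return -R.T@E[:3,3], R.T@d
def atz(c,uv,z):
    o,d=ray(c,uv); return o+d*(z-o[2])/d[2]
E
python3 - <<'E'
from h import *
for c,(x0,y0,x1,y1) in (('top',(185,245,235,290)),('scene',(395,270,430,305))):
    a=cv2.imread(f'pics/{c}0.png').astype(int)[y0:y1,x0:x1]
    m=(a[...,2]>110)&(a[...,1]<60)&(a[...,0]<60)
    v,u=np.nonzero(m); print(c,len(u),u.mean()+x0,v.mean()+y0,atz(c,(u.mean()+x0,v.mean()+y0),.036))
a=cv2.imread('pics/top0.png');b=cv2.imread('pics/scene0.png')
A=cv2.resize(a[245:290,185:235],(400,360),interpolation=3)
B=cv2.resize(b[140:220,230:330],(400,320),interpolation=3)
C=cv2.resize(b[268:308,390:434],(400,360),interpolation=3)
D=cv2.resize(a[220:320,330:430],(400,360),interpolation=3)
B=cv2.resize(B,(400,240));D=cv2.resize(D,(400,240))
cv2.imwrite('pics/crop1.png',np.vstack([np.hstack([A,C]),np.hstack([D,B])]))
E
```

```text
top 3 209.0 271.3333333333333 [0.50429533 0.23190112 0.036     ]
scene 56 416.07142857142856 279.0 [0.50186767 0.23295236 0.036     ]
```

View pics/crop1.png

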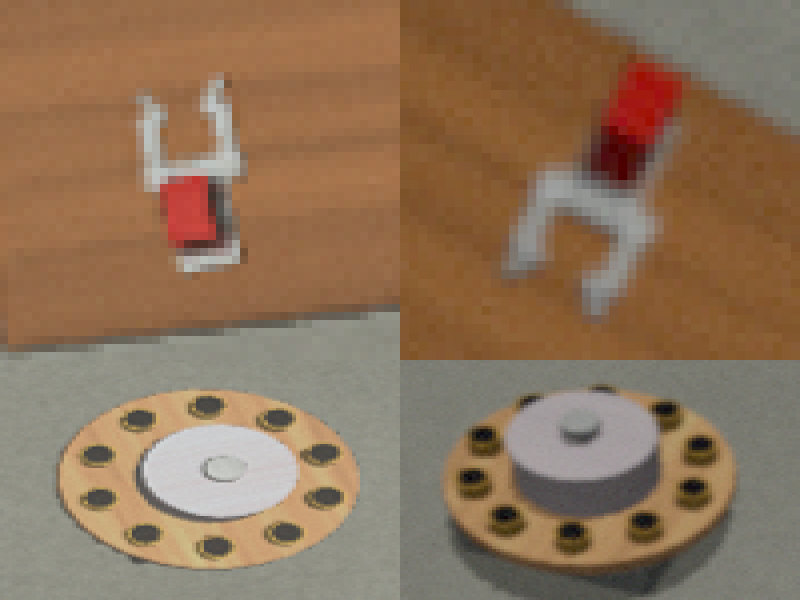

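The crop shows the red-tabbed steel clip on the board, mouth pointing up in the picture (about +x, yaw about 0.1). The hub's flat top and round head are at crop (225,468). I'll move above the clip and look with the wrist camera.

send_rows(
  motion=[
    [[-12.6,-9,2.3],-4.7,60],
    [[-12.6,-9,2.3],-4.7,60],
    [[-12.6,-9,2.3],-4.7,60],
    [[-12.6,-9,2.3],-4.7,60],
    [[-12.6,-9,2.3],-4.7,60],
    [[-12.6,-9,2.3],-4.7,60],
    [[-12.6,-9,2.3],-4.7,60],
    [[-12.6,-9,2.3],-4.7,60],
    [[-12.6,-9,2.3],-4.7,60],
    [[-12.6,-9,2.3],-4.7,60],
  ],
)

```text
t: 1.9
position: [0.5044, 0.2287, 0.1491]
tool_rot: [[-0.995, -0.102, -0.0], [-0.102, 0.995, -0.001], [0.0, -0.001, -1.0]]
force: [0.0, -0.0, 0.6]
finger_gap: 0.06
grip_force: 0.0
```

send_rows(
  motion=[
    [[0,0,0],0,60],
    [[0,0,0],0,60],
  ],
)

```text
t: 2.1
position: [0.5031, 0.232, 0.1498]
tool_rot: [[-0.995, -0.103, -0.0], [-0.103, 0.995, 0.0], [0.0, 0.0, -1.0]]
force: [0.4, -0.4, 0.8]
finger_gap: 0.06
grip_force: 0.0
```

Run:
```python
from h import *
o=arm.get_obs();print(o['t'],o['position'],o['tool_rot'],o['force'],o['joint_positions'])
k=arm.get_calibration('wrist');print(k)
np.savez('w1.npz',**k)
snap('wrist','w1')
for t in ('clip_tab','clip_seat'): print(t,[(np.round(d['at'],4).tolist(),round(d['confidence'],2)) for d in arm.landmark_of('wrist',t)][:4])
```

```text
2.1 [0.50306777 0.23204432 0.14975849] [[-9.94651462e-01 -1.03288263e-01 -6.74227361e-05]
 [-1.03288275e-01  9.94651440e-01  2.13377068e-04]
 [ 4.50227749e-05  2.19199790e-04 -9.99999975e-01]] [ 0.42391266 -0.40522261  0.79573047] [ 3.86010422e-01 -1.21977482e-01  1.79088434e+00  2.24139085e-04
  1.47266792e+00 -1.28828067e+00]
{'intrinsics': array([[371.64829954,   0.        , 318.40108875],
       [  0.        , 371.64829954, 240.20068203],
       [  0.        ,   0.        ,   1.        ]]), 'extrinsics': array([[-1.02426108e-01,  9.94740377e-01,  6.88502014e-04,
        -1.79666492e-01],
       [-9.55494775e-01, -9.81925347e-02, -2.78186918e-01,
         5.17442515e-01],
       [-2.76656154e-01, -2.91514635e-02,  9.60526712e-01,
        -1.78206100e-01],
       [ 0.00000000e+00,  0.00000000e+00,  0.00000000e+00,
         1.00000000e+00]])}
clip_tab [([0.4835, 0.4003, 0.0177], 0.94), ([0.5061, 0.2325, 0.0322], 0.78), ([0.6982, 0.2615, 0.0134], 0.69)]
clip_seat [([0.455, 0.3844, 0.003], 0.83), ([0.5344, 0.236, 0.0144], 0.59), ([0.7153, 0.2413, -0.001], 0.57)]
```

View pics/w1.png

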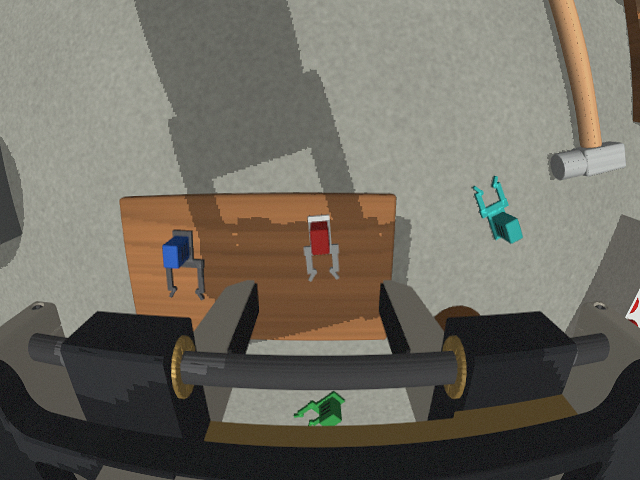

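The wrist view shows the red tab at (320,237) and its jaw tips at (309,279) and (337,276). The blue clip is at (180,250). I'll measure the clip's axis with the fisheye model.

```bash
cat >> h.py <<'E'
def wz(k,uv,z):
    K=k['intrinsics'];E=k['extrinsics']; d=(np.array(uv,float)-K[:2,2])/K[0,0]; th=np.hypot(*d)
    s=np.sin(th)/max(th,1e-9); v=np.array([d[0]*s,-d[1]*s,-np.cos(th)]); R=E[:3,:3]; o=-R.T@E[:3,3]; w=R.T@v
    return o+w*(z-o[2])/w[2]
E
python3 - <<'E'
from h import *
k=dict(np.load('w1.npz'))
a=cv2.imread('pics/w1.png')[205:290,295:350]; i=a.astype(int)
r=(i[...,2]>90)&(i[...,1]<60)
v,u=np.nonzero(r);print('red',len(u),u.min()+295,u.max()+295,v.min()+205,v.max()+205,u.mean()+295,v.mean()+205,wz(k,(u.mean()+295,v.mean()+205),.04))
g=(abs(i[...,2]-i[...,0])<25)&(i[...,1]>95)
v,u=np.nonzero(g)
P=np.array([wz(k,(x+295,y+205),.016)[:2] for x,y in zip(u,v)])
(c,s,an)=cv2.minAreaRect(P.astype(np.float32)*1000);print(c,s,an,cv2.boxPoints((c,s,an)))
cv2.imwrite('pics/w1c.png',np.hstack([cv2.resize(a,None,fx=6,fy=6,interpolation=0),cv2.resize(np.where(g[...,None],a,0).astype(np.uint8),None,fx=6,fy=6,interpolation=0)]))
E
```

```text
red 464 310 328 221 255 319.4030172413793 240.5344827586207 [0.50617334 0.23348508 0.04      ]
(520.1997680664062, 236.31637573242188) (58.42515182495117, 28.850366592407227) 6.8282599449157715 [[489.4793  247.16605]
 [492.9095  218.52032]
 [550.9202  225.4667 ]
 [547.49005 254.11243]]
```

View pics/w1c.png

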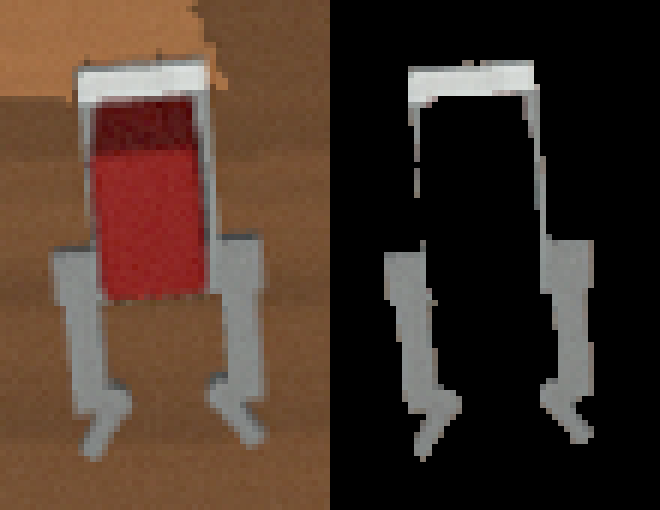

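send_rows(
  motion=[
    [[-0.07,0.06,1.2],-0.15,45],
    [[-0.07,0.06,2.4],-0.15,45],
    [[-0.07,0.06,3.4],-0.15,45],
    [[-0.07,0.06,4.0],-0.15,45],
    [[-0.07,0.06,4.35],-0.15,45],
    [[-0.07,0.06,4.35],-0.15,45],
  ],
  newtons=40,
)

```text
t: 2.85
position: [0.5043, 0.2345, 0.0183]
tool_rot: [[-0.993, -0.121, -0.001], [-0.121, 0.993, -0.001], [0.001, -0.0, -1.0]]
force: [-0.5, -1.0, 0.2]
finger_gap: 0.0447
grip_force: 0.0
```

send_rows(
  motion=[
    [[0,0,0],0,0],
    [[0,0,0],0,0],
    [[0,0,0],0,0],
    [[0,0,0],0,0],
    [[0,0,0],0,0],
    [[0,0,0],0,0],
  ],
  newtons=40,
)

```text
t: 3.45
position: [0.5052, 0.2341, 0.0197]
tool_rot: [[-0.993, -0.12, 0.001], [-0.12, 0.993, 0.0], [-0.001, 0.0, -1.0]]
force: [-1.4, -0.6, 5.7]
finger_gap: 0.0138
grip_force: 39.8
```

send_rows(
  motion=[
    [[0,0,-0.6],0,0],
    [[0,0,-1.8],0,0],
    [[0,0,-3.2],0,0],
    [[0,0,-4.5],0,0],
    [[0,0,-4.5],0,0],
  ],
)

```text
t: 3.95
position: [0.5067, 0.2347, 0.1599]
tool_rot: [[-0.993, -0.12, 0.007], [-0.12, 0.993, 0.003], [-0.007, 0.002, -1.0]]
force: [-0.7, 0.8, -1.4]
finger_gap: 0.0141
grip_force: 39.8
```

send_rows(
  motion=[
    [[0.3,-1.3,0],0,0],
    [[0.7,-2.7,0],0,0],
    [[1.1,-4.1,0],0,0],
    [[1.5,-5.5,0],0,0],
    [[1.9,-7,0],0,0],
    [[2.3,-8.5,0],0,0],
    [[2.7,-10,0],0,0],
    [[3.2,-11.5,0],0,0],
    [[3.6,-12.8,0],0,0],
    [[3.83,-13.67,0],0,0],
  ],
)

```text
t: 4.95
position: [0.439, -0.1892, 0.1535]
tool_rot: [[-0.993, -0.118, -0.001], [-0.118, 0.993, -0.0], [0.001, -0.0, -1.0]]
force: [0.2, -0.2, 0.1]
finger_gap: 0.0141
grip_force: 39.8
```

send_rows(
  motion=[
    [[0,0,0],0,0],
    [[0,0,0],0,0],
    [[0,0,0],0,0],
  ],
)

```text
t: 5.25
position: [0.4401, -0.1862, 0.1538]
tool_rot: [[-0.993, -0.12, -0.0], [-0.12, 0.993, 0.0], [0.0, 0.0, -1.0]]
force: [0.1, -0.1, -0.0]
finger_gap: 0.0141
grip_force: 39.8
```

Run:
```python
from h import *
o=arm.get_obs();print(o['t'],o['position'],o['tool_rot'],o['force'],o['moment'],o['joint_positions'])
k=arm.get_calibration('wrist'); np.savez('w2.npz',**k); w=snap('wrist','w2'); s=snap('scene','s2'); t=snap('top','t2')
for c in ('wrist','top','scene'):
  for n in ('axis','clip_seat','clip_tab'): print(c,n,[(np.round(d['at'],4).tolist(),round(d['confidence'],2)) for d in arm.landmark_of(c,n)][:4])
a=cv2.imread('pics/scene0.png');b=cv2.imread('pics/top0.png')
A=cv2.resize(a[145:205,250:305],(367,400),interpolation=3); B=cv2.resize(s[130:205,235:320,::-1],(400,353),interpolation=3)
C=cv2.resize(b[240:295,355:415],(400,367),interpolation=3)
X=np.zeros((600,800,3),np.uint8); W=cv2.resize(w[:,:,::-1],(400,300)); 
X[:300,:400]=W; X[:300,400:]=cv2.resize(C,(400,300)); X[300:,:400]=cv2.resize(A,(400,300));X[300:,400:]=cv2.resize(B,(400,300))
cv2.imwrite('pics/m2.png',X)
```

```text
5.25 [ 0.44009297 -0.18622177  0.15376633] [[-9.92733397e-01 -1.20333875e-01 -4.00804484e-04]
 [-1.20334026e-01  9.92733389e-01  3.74956276e-04]
 [ 3.52772052e-04  4.20462035e-04 -9.99999849e-01]] [ 0.13619673 -0.13796348 -0.03543664] [ 0.00198975  0.02280446 -0.02324242] [-4.53785038e-01 -3.01646350e-01  1.93565293e+00  1.61625094e-04
  1.50811069e+00 -2.14521781e+00]
wrist axis []
wrist clip_seat [([0.469, -0.1831, 0.1467], 0.57)]
wrist clip_tab [([0.4417, -0.1873, 0.1669], 0.56)]
top axis [([0.5058, -0.1841, 0.0553], 0.64)]
top clip_seat [([0.7173, 0.2473, 0.0029], 0.67), ([0.4598, 0.3862, 0.0048], 0.58)]
top clip_tab [([0.4784, 0.4048, 0.015], 0.62), ([0.6976, 0.2677, 0.0195], 0.48)]
scene axis [([0.5006, -0.1786, 0.0553], 0.64), ([0.7008, 0.0317, 0.0354], 0.29)]
scene clip_seat [([0.7201, 0.2448, -0.0006], 0.81), ([0.4692, -0.1841, 0.1506], 0.72), ([0.4563, 0.3875, 0.0017], 0.54)]
scene clip_tab [([0.4822, 0.4017, 0.0172], 0.72), ([0.442, -0.1808, 0.1647], 0.71), ([0.7003, 0.261, 0.015], 0.64)]
```

View pics/m2.png

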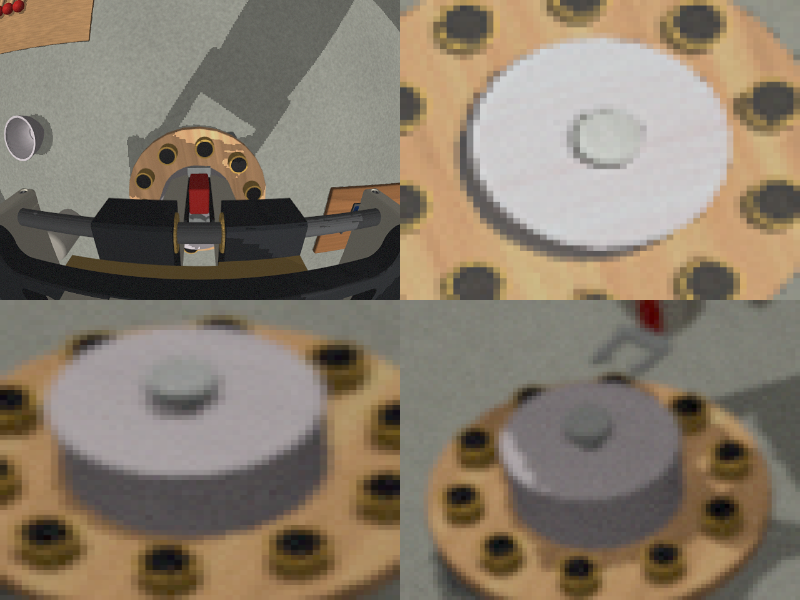

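The montage shows the clip held straight with its jaws clear behind the hub. In the top tile the hub top spans u 470–732 and v 38–248. In the scene tile it spans u 48–328 and v 328–475. I'll fit the axis and hub height from these extents.

Run:
```python
from h import *
from scipy.optimize import least_squares
cal={c:arm.get_calibration(c) for c in('top','scene')}
th=np.linspace(0,2*np.pi,361)
def ext(c,x,y,z,r):
    E=cal[c]['extrinsics'];K=cal[c]['intrinsics']
    P=np.c_[x+r*np.cos(th),y+r*np.sin(th),0*th+z,0*th+1]@E.T
    u=K[0,2]-K[0,0]*P[:,0]/P[:,2]; v=K[1,2]+K[0,0]*P[:,1]/P[:,2]
    return np.array([u.min(),u.max(),v.min(),v.max()])
q=.15
ht=[355+70*q,355+332*q,240+38*55/300,240+248*55/300]
hs=[250+48*.1375,250+328*.1375,145+28*.2,145+175*.2]
dt=[344.5,420,232.5,306.7]; ds=[241,314.25,np.nan,210]
def f(p):
    x,y,h,a,b,c,d=p; ot=np.array([a,a,b,b]);os=np.array([c,c,d,d])
    r=np.r_[ext('top',x,y,.056+h,.045)+ot-ht,ext('scene',x,y,.056+h,.045)+os-hs,ext('top',x,y,.056,.09)+ot-dt,ext('scene',x,y,.056,.09)+os-ds]
    return np.r_[r[~np.isnan(r)],np.array([a,b,c,d])/1.5]
s=least_squares(f,[.502,-.18,.04,0,0,0,0]);print(s.x,np.round(s.fun,1))
```

```text
[ 0.50194587 -0.17889958  0.05151964  1.14684202  0.60829727  0.49504742
  1.5517446 ] [-0.1 -0.1 -0.4  0.1 -0.1 -0.2 -0.3  0.4 -0.3 -0.1 -0.5  0.5 -0.3  0.3
 -0.8  0.8  0.4  0.3  1. ]
```

send_rows(
  motion=[
    [[0,0,0.4],0,0],
    [[0,0,0.8],0,0],
    [[0,0,1.03],0,0],
    [[0,0,1.03],0,0],
    [[0,0,1.03],0,0],
  ],
)

```text
t: 6.35
position: [0.44, -0.1869, 0.1231]
tool_rot: [[-0.993, -0.12, -0.0], [-0.12, 0.993, 0.0], [0.0, 0.0, -1.0]]
force: [0.7, -0.4, 0.2]
finger_gap: 0.0136
grip_force: 39.8
```

send_rows(
  motion=[
    [[0,0,0.03],0,0],
    [[0,0,0.06],0,0],
    [[0,0,0.09],0,0],
    [[0,0,0.09],0,0],
  ],
)

```text
t: 6.75
position: [0.44, -0.1869, 0.1205]
tool_rot: [[-0.993, -0.12, 0.0], [-0.12, 0.993, -0.0], [-0.0, -0.0, -1.0]]
force: [0.1, -0.1, -0.3]
finger_gap: 0.0138
grip_force: 39.8
```

send_rows(
  motion=[
    [[0,0,0.02],0,0],
    [[0,0,0.04],0,0],
    [[0,0,0.06],0,0],
    [[0,0,0.06],0,0],
  ],
)

```text
t: 7.15
position: [0.44, -0.1869, 0.1187]
tool_rot: [[-0.993, -0.12, -0.0], [-0.12, 0.993, 0.0], [0.0, 0.0, -1.0]]
force: [-0.3, 1.3, -0.9]
finger_gap: 0.0138
grip_force: 39.8
```

send_rows(
  motion=[
    [[0,0,0.02],0,0],
    [[0,0,0.04],0,0],
    [[0,0,0.04],0,0],
  ],
)

```text
t: 7.45
position: [0.44, -0.1869, 0.1175]
tool_rot: [[-0.993, -0.12, -0.0], [-0.12, 0.993, 0.0], [0.0, 0.0, -1.0]]
force: [-0.3, -0.4, -0.5]
finger_gap: 0.0136
grip_force: 39.8
```

send_rows(
  motion=[
    [[0,0,0.02],0,0],
    [[0,0,0.04],0,0],
    [[0,0,0.04],0,0],
  ],
)

```text
t: 7.75
position: [0.44, -0.1869, 0.1162]
tool_rot: [[-0.993, -0.12, -0.0], [-0.12, 0.993, 0.0], [0.0, 0.0, -1.0]]
force: [-0.3, 0.3, 1.0]
finger_gap: 0.014
grip_force: 39.8
```

send_rows(
  motion=[
    [[0,0,0.02],0,0],
    [[0,0,0.02],0,0],
  ],
)

```text
t: 7.95
position: [0.44, -0.1869, 0.1157]
tool_rot: [[-0.993, -0.12, -0.0], [-0.12, 0.993, -0.0], [0.0, -0.0, -1.0]]
force: [0.5, -0.2, -0.2]
finger_gap: 0.0138
grip_force: 39.8
```

send_rows(
  motion=[
    [[0,0,0.02],0,0],
    [[0,0,0.02],0,0],
  ],
)

```text
t: 8.15
position: [0.4401, -0.1869, 0.1151]
tool_rot: [[-0.993, -0.12, -0.0], [-0.12, 0.993, -0.0], [0.0, -0.0, -1.0]]
force: [-0.3, -0.4, -0.6]
finger_gap: 0.0137
grip_force: 39.8
```

send_rows(
  motion=[
    [[0,0,0.02],0,0],
    [[0,0,0.02],0,0],
  ],
)

```text
t: 8.35
position: [0.44, -0.1869, 0.1145]
tool_rot: [[-0.993, -0.12, -0.0], [-0.12, 0.993, -0.0], [0.0, 0.0, -1.0]]
force: [-0.2, -0.0, -0.3]
finger_gap: 0.0139
grip_force: 39.8
```

send_rows(
  motion=[
    [[0,0,0.02],0,0],
    [[0,0,0.02],0,0],
  ],
)

```text
t: 8.55
position: [0.44, -0.1869, 0.1139]
tool_rot: [[-0.993, -0.12, -0.0], [-0.12, 0.993, 0.0], [0.0, 0.0, -1.0]]
force: [-0.5, -0.0, -0.6]
finger_gap: 0.0138
grip_force: 39.8
```

send_rows(
  motion=[
    [[0,0,0.02],0,0],
    [[0,0,0.02],0,0],
  ],
)

```text
t: 8.75
position: [0.44, -0.1869, 0.1133]
tool_rot: [[-0.993, -0.12, -0.0], [-0.12, 0.993, 0.0], [0.0, 0.0, -1.0]]
force: [0.3, 0.4, -1.0]
finger_gap: 0.0138
grip_force: 39.8
```

send_rows(
  motion=[
    [[0,0,0.02],0,0],
    [[0,0,0.02],0,0],
  ],
)

```text
t: 8.95
position: [0.44, -0.1869, 0.1127]
tool_rot: [[-0.993, -0.12, -0.0], [-0.12, 0.993, 0.0], [0.0, 0.0, -1.0]]
force: [-0.1, -0.1, -1.3]
finger_gap: 0.0137
grip_force: 39.8
```

send_rows(
  motion=[
    [[0,0,0.02],0,0],
    [[0,0,0.02],0,0],
  ],
)

```text
t: 9.15
position: [0.4402, -0.187, 0.1124]
tool_rot: [[-0.993, -0.12, 0.0], [-0.12, 0.993, -0.0], [-0.0, -0.0, -1.0]]
force: [-0.3, -0.3, 1.8]
finger_gap: 0.0134
grip_force: 39.8
```

send_rows(
  motion=[
    [[0,0,0.02],0,0],
    [[0,0,0.02],0,0],
  ],
)

```text
t: 9.35
position: [0.4403, -0.1871, 0.1123]
tool_rot: [[-0.993, -0.12, 0.001], [-0.12, 0.993, -0.001], [-0.001, -0.001, -1.0]]
force: [-2.9, 0.6, 7.5]
finger_gap: 0.014
grip_force: 39.8
```

Contact with the hub came at TCP z of about 0.1125. I'll back off 0.8 mm and slide forward.

send_rows(
  motion=[
    [[0,0,-0.06],0,0],
    [[0,0,-0.06],0,0],
    [[-0.1,0,-0.06],0,0],
    [[-0.2,0,-0.06],0,0],
    [[-0.3,0,-0.06],0,0],
    [[-0.4,0,-0.06],0,0],
    [[-0.4,0,-0.06],0,0],
  ],
)

```text
t: 10.05
position: [0.4523, -0.1854, 0.1132]
tool_rot: [[-0.993, -0.12, -0.0], [-0.12, 0.993, 0.0], [0.0, 0.0, -1.0]]
force: [-0.8, -0.3, 0.1]
finger_gap: 0.014
grip_force: 39.8
```

send_rows(
  motion=[
    [[-0.05,0,0],0,0],
    [[-0.1,0,0],0,0],
    [[-0.1,0,0],0,0],
  ],
)

```text
t: 10.35
position: [0.4551, -0.1851, 0.1134]
tool_rot: [[-0.993, -0.12, 0.0], [-0.12, 0.993, 0.0], [-0.0, 0.0, -1.0]]
force: [-0.2, 0.1, -1.2]
finger_gap: 0.014
grip_force: 39.8
```

send_rows(
  motion=[
    [[-0.05,0,0],0,0],
    [[-0.1,0,0],0,0],
    [[-0.1,0,0],0,0],
  ],
)

```text
t: 10.65
position: [0.4581, -0.1848, 0.1134]
tool_rot: [[-0.993, -0.12, 0.0], [-0.12, 0.993, -0.0], [-0.0, -0.0, -1.0]]
force: [0.2, -1.0, 0.1]
finger_gap: 0.0135
grip_force: 39.8
```

send_rows(
  motion=[
    [[-0.05,0,0],0,0],
    [[-0.07,0,0],0,0],
    [[-0.07,0,0],0,0],
  ],
)

```text
t: 10.95
position: [0.4598, -0.1848, 0.1132]
tool_rot: [[-0.993, -0.12, -0.001], [-0.12, 0.993, -0.001], [0.001, -0.0, -1.0]]
force: [-2.8, -2.4, 0.1]
finger_gap: 0.0135
grip_force: 39.8
```

send_rows(
  motion=[
    [[-0.05,0,0],0,0],
    [[-0.07,0,0],0,0],
    [[-0.07,0,0],0,0],
  ],
)

```text
t: 11.25
position: [0.4618, -0.1847, 0.1131]
tool_rot: [[-0.993, -0.119, -0.001], [-0.119, 0.993, -0.001], [0.001, -0.001, -1.0]]
force: [-3.1, -5.3, -1.6]
finger_gap: 0.0136
grip_force: 39.9
```

The lateral force is −5 N in y, so I'll shift the clip 1.5 mm to −y to comply.

send_rows(
  motion=[
    [[0,-0.03,0],0,0],
    [[0,-0.05,0],0,0],
    [[0,-0.05,0],0,0],
  ],
)

```text
t: 11.55
position: [0.462, -0.1859, 0.1131]
tool_rot: [[-0.993, -0.12, -0.001], [-0.12, 0.993, -0.0], [0.001, -0.0, -1.0]]
force: [-3.9, -3.7, -2.0]
finger_gap: 0.0136
grip_force: 39.8
```

send_rows(
  motion=[
    [[0,-0.03,0],0,0],
    [[0,-0.05,0],0,0],
    [[0,-0.05,0],0,0],
  ],
)

```text
t: 11.85
position: [0.4622, -0.187, 0.1132]
tool_rot: [[-0.993, -0.12, -0.001], [-0.12, 0.993, 0.001], [0.001, 0.001, -1.0]]
force: [-5.6, 0.9, -1.4]
finger_gap: 0.0141
grip_force: 39.8
```

send_rows(
  motion=[
    [[-0.04,0.01,0],0,0],
    [[-0.08,0.01,0],0,0],
    [[-0.08,0.01,0],0,0],
  ],
)

```text
t: 12.15
position: [0.4648, -0.1864, 0.1132]
tool_rot: [[-0.993, -0.12, -0.0], [-0.12, 0.993, 0.001], [0.0, 0.001, -1.0]]
force: [-2.9, -0.1, -2.4]
finger_gap: 0.0141
grip_force: 39.8
```

send_rows(
  motion=[
    [[-0.04,0,0],0,0],
    [[-0.08,0,0],0,0],
    [[-0.08,0,0],0,0],
  ],
)

```text
t: 12.45
position: [0.4676, -0.1862, 0.1134]
tool_rot: [[-0.993, -0.12, 0.001], [-0.12, 0.993, 0.0], [-0.001, 0.0, -1.0]]
force: [0.1, 1.3, -2.8]
finger_gap: 0.0139
grip_force: 39.8
```

send_rows(
  motion=[
    [[-0.03,0,0.01],0,0],
    [[-0.06,0,0.01],0,0],
    [[-0.06,0,0.01],0,0],
  ],
)

```text
t: 12.75
position: [0.4694, -0.186, 0.1132]
tool_rot: [[-0.993, -0.12, 0.001], [-0.12, 0.993, 0.0], [-0.001, 0.0, -1.0]]
force: [3.4, 0.7, -2.2]
finger_gap: 0.0139
grip_force: 39.8
```

send_rows(
  motion=[
    [[-0.03,0,0],0,0],
    [[-0.05,0,0],0,0],
    [[-0.05,0,0],0,0],
  ],
)

```text
t: 13.05
position: [0.4708, -0.1859, 0.1132]
tool_rot: [[-0.993, -0.12, 0.001], [-0.12, 0.993, 0.0], [-0.001, -0.0, -1.0]]
force: [3.1, 1.6, -1.6]
finger_gap: 0.0134
grip_force: 39.8
```

The clip is now being drawn in, so it is snapping over. I'll go on in 1 mm steps until it turns hard.

send_rows(
  motion=[
    [[-0.03,0,0],0,0],
    [[-0.03,0,0],0,0],
  ],
)

```text
t: 13.25
position: [0.4717, -0.1858, 0.1132]
tool_rot: [[-0.993, -0.12, 0.001], [-0.12, 0.993, 0.0], [-0.001, -0.0, -1.0]]
force: [3.9, 1.2, -2.0]
finger_gap: 0.0138
grip_force: 39.8
```

send_rows(
  motion=[
    [[-0.03,0,0],0,0],
    [[-0.03,0,0],0,0],
  ],
)

```text
t: 13.45
position: [0.4725, -0.1857, 0.1131]
tool_rot: [[-0.993, -0.12, 0.001], [-0.12, 0.993, 0.0], [-0.001, -0.0, -1.0]]
force: [4.7, 1.5, -0.9]
finger_gap: 0.0138
grip_force: 39.8
```

send_rows(
  motion=[
    [[-0.03,0,0],0,0],
    [[-0.03,0,0],0,0],
  ],
)

```text
t: 13.65
position: [0.4734, -0.1856, 0.1131]
tool_rot: [[-0.993, -0.12, 0.0], [-0.12, 0.993, 0.0], [-0.0, -0.0, -1.0]]
force: [4.8, 1.7, -2.1]
finger_gap: 0.0135
grip_force: 39.8
```

send_rows(
  motion=[
    [[-0.02,0,0],0,0],
    [[-0.02,0,0],0,0],
  ],
)

```text
t: 13.85
position: [0.4737, -0.1855, 0.113]
tool_rot: [[-0.993, -0.12, -0.0], [-0.12, 0.993, 0.0], [0.0, 0.0, -1.0]]
force: [4.4, 1.9, -1.3]
finger_gap: 0.014
grip_force: 39.8
```

send_rows(
  motion=[
    [[-0.02,0,0],0,0],
    [[-0.02,0,0],0,0],
  ],
)

```text
t: 14.05
position: [0.4743, -0.1855, 0.113]
tool_rot: [[-0.993, -0.12, -0.0], [-0.12, 0.993, 0.0], [0.0, 0.0, -1.0]]
force: [1.9, 2.6, -0.3]
finger_gap: 0.0135
grip_force: 39.8
```

send_rows(
  motion=[
    [[-0.02,0,0],0,0],
    [[-0.02,0,0],0,0],
  ],
)

```text
t: 14.25
position: [0.4748, -0.1855, 0.113]
tool_rot: [[-0.993, -0.12, -0.0], [-0.12, 0.993, -0.0], [0.0, -0.0, -1.0]]
force: [0.8, 0.6, -0.4]
finger_gap: 0.0137
grip_force: 39.8
```

send_rows(
  motion=[
    [[-0.02,0,0],0,0],
    [[-0.02,0,0],0,0],
  ],
)

```text
t: 14.45
position: [0.4754, -0.1855, 0.113]
tool_rot: [[-0.993, -0.12, -0.0], [-0.12, 0.993, -0.0], [0.0, -0.0, -1.0]]
force: [0.2, -0.6, -0.8]
finger_gap: 0.0139
grip_force: 39.8
```

send_rows(
  motion=[
    [[-0.02,0,0],0,0],
    [[-0.02,0,0],0,0],
  ],
)

```text
t: 14.65
position: [0.4757, -0.1854, 0.113]
tool_rot: [[-0.993, -0.12, -0.001], [-0.12, 0.993, -0.0], [0.001, -0.0, -1.0]]
force: [-5.1, -2.2, 2.1]
finger_gap: 0.0138
grip_force: 39.8
```

It has turned hard (−5 N over the last half step), so the clip is home. Now I'll release it and rise straight up.

send_rows(
  motion=[
    [[0,0,0],0,20],
    [[0,0,0],0,30],
    [[0,0,0],0,40],
    [[0,0,0],0,40],
    [[0,0,0],0,40],
  ],
)

```text
t: 15.15
position: [0.4762, -0.1852, 0.1131]
tool_rot: [[-0.993, -0.12, 0.0], [-0.12, 0.993, 0.0], [-0.0, -0.0, -1.0]]
force: [-0.1, -0.2, -0.1]
finger_gap: 0.0393
grip_force: 0.0
```

send_rows(
  motion=[
    [[0,0,-0.4],0,40],
    [[0,0,-1],0,40],
    [[0,0,-2],0,40],
    [[0.8,0,-3.5],0,40],
    [[2.5,0,-4],0,40],
    [[4,0,-4],0,40],
    [[4,0,-4],0,40],
    [[4,0,-4],0,40],
  ],
)

```text
t: 15.95
position: [0.3567, -0.1999, 0.2344]
tool_rot: [[-0.993, -0.118, 0.002], [-0.118, 0.993, -0.001], [-0.002, -0.002, -1.0]]
force: [1.0, -0.5, 0.3]
finger_gap: 0.0403
grip_force: 0.0
```

Run:
```python
from h import *
o=arm.get_obs();print(o['t'],o['position'],o['force'])
k=arm.get_calibration('wrist'); w=snap('wrist','w3')[:,:,::-1]; s=snap('scene','s3')[:,:,::-1]; t=snap('top','t3')[:,:,::-1]
for c in ('wrist','top','scene'):
  for n in ('clip_seat','clip_tab'): print(c,n,[(np.round(d['at'],4).tolist(),round(d['confidence'],2)) for d in arm.landmark_of(c,n)][:4])
X=np.hstack([cv2.resize(w[180:480,160:480],(400,375)),cv2.resize(s[130:205,235:315],(400,375),interpolation=3)])
cv2.imwrite('pics/m3.png',X)
```

```text
15.95 [ 0.35668145 -0.19989415  0.2343664 ] [ 0.95211614 -0.49176746  0.33045546]
wrist clip_seat []
wrist clip_tab [([0.4751, -0.1859, 0.1233], 0.8)]
top clip_seat [([0.5034, -0.1841, 0.1064], 0.65), ([0.4574, 0.3847, 0.0033], 0.6), ([0.7167, 0.2473, 0.0027], 0.51)]
top clip_tab [([0.6991, 0.2675, 0.0195], 0.74), ([0.4735, -0.1882, 0.1241], 0.66), ([0.4799, 0.4027, 0.0189], 0.51)]
scene clip_seat [([0.5057, -0.1821, 0.1077], 0.73), ([0.4585, 0.3834, 0.0048], 0.69), ([0.7177, 0.2476, 0.0014], 0.62), ([0.5501, 0.1768, -0.0012], 0.19)]
scene clip_tab [([0.4737, -0.1839, 0.1215], 0.67), ([0.4804, 0.4038, 0.0165], 0.65), ([0.4978, -0.1774, 0.0565], 0.42)]
```

View pics/m3.png

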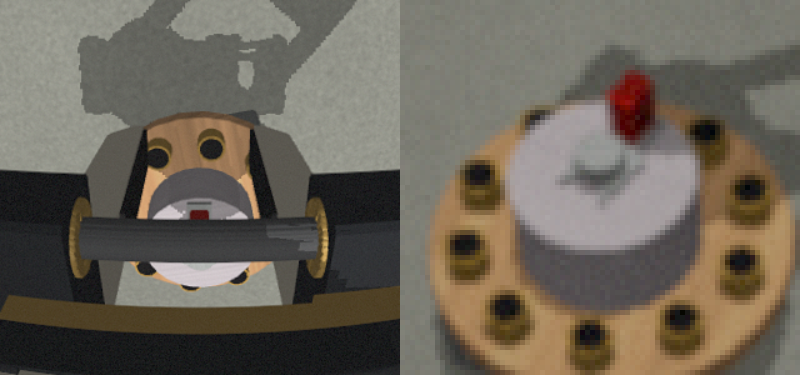

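The scene crop shows the clip flat on the hub under the head, with jaws closed round the spindle at (600,165). The force check also agrees. Handing in.

```bash
python3 -c "
from rig import arm
print(arm.close_job())"
```

```text
the job is handed in; nothing more can be done
None
```

I pushed the red-tabbed clip into the spindle groove until it snapped home, let go of it and handed the job in after about 16 s; no verdict came back, but the wrist force readings stayed under 8 N and the last pictures show the clip seated.

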